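Chock a turned shaft in the drain drawer

TASK

Pull the cabinet's top drawer wide open by its handle and leave it open. Set the rubber chock upright on the sloping drain tray in the drawer, its length along the drawer's slide, with room for the shaft on its uphill side, and let it go; only then take the turned shaft from its wooden stand and lay it gently on the tray, along the drawer's slide, on the uphill side of the chock, so that it comes to rest against the chock. The shaft must never touch the insert cases at the low side of the drawer, and the oil bottle, the spanner and the spare insert case are to be left where they are.

Things in the scene. Friction and masses are not known exactly. Their poses are not given: they have to be found in the camera images.
- drawer0 (a joint): How far the top drawer is pulled out, m: 0 shut, 0.22 the stop; starts up to 15 mm ajar. Slides out towards the handle's -x, takes 2 N plus a little with speed, stays where left. Wide open: 0.17 or more. Front panel 15 mm thick, 334 mm wide, top edge 171 mm above the bench; drawer sides 6 mm thick, tops 162 mm above the bench.
- drawer0_handle (a point): Centre of the handle of the top drawer of a grey steel cabinet with two drawers (340 wide, 184 mm high). Level round bar 11 mm thick, 140 long along y, joined to the drawer front at both ends; axis 45 mm off the front: 39 mm gap behind it, open above and below; 146 mm above the bench. Axes as the cabinet's: x from front to back, y to the left, z up. Moves with the drawer.
- drain_tray: Flat aluminium tray fixed in the top drawer, 184 mm along the slide (x = 0 to 184), 224 mm across (y = -112 to 112). Origin: on its upper surface, middle of its front edge, 118 mm above the bench, 69 mm behind the handle bar. x along the slide into the cabinet, y uphill, z square to it. Slopes down 5 degrees to -y: round things roll to -y. Walls at x = -2 and 186, y = 115; insert cases from y = -116.
- insert_cases: Two open orange cases of triangular cutting inserts fixed side by side in the top drawer at the low side of the drain tray: together about 180 mm along the slide, 64 mm across, 34 mm high. Origin: at the front end of the row, middle of its underside (102 mm above the bench), axes as the handle's. The shaft must not touch them.
- chock_center (a point): Centre (25 mm above its base) of the loose black rubber chock, 0.25 to 0.36 kg: 90 mm long (x), 50 high, both sides alike: an upright rib 24 mm wide, to grip across, and at each side a 45 degree flank from 20 mm height at the rib to 4 mm height 28 mm from the middle. Starts upright on the bench left or right of the cabinet. The shaft against a flank has its axis 40 mm from the chock's middle.
- chock: The chock itself. Origin: centre of its underside; x along its length, z up.
- shaft_center (a point): Centre, on its axis, of the loose turned aluminium shaft, 0.29 to 0.47 kg: 36 mm in diameter over the middle 100 mm, a 24 mm journal 15 mm long at each end, 130 mm long in all along x; y and z turn as it rolls. Starts level on its stand, axis 45 mm above the bench.
- shaft: The shaft itself. Origin: its centre; x along its axis.
- stand: Wooden stand fixed to the bench, base 110 (x) by 70 by 8 mm, with two V supports 14 mm thick, 36 mm either side of its middle, that carry the shaft along x; the 58 mm between them is free for fingers down to the base. The V sides reach 30 mm out and 45 mm high. Origin: centre of its underside.
- spare_case: Bystander: loose orange case of inserts, 114 by 64 by 22 mm, flat on the bench in front of the robot, nearer than the cabinet (like the cases fixed on the cabinet's top). Origin: centre of its underside.
- oil_bottle: Bystander: white plastic oil bottle, 60 mm in diameter, 150 mm high, standing on the bench at the left of the cabinet. Origin: centre of its underside.
- spanner: Bystander: steel spanner, about 180 mm long, lying on the bench at the right of the cabinet. Origin: under its middle.
Mind the look-alikes: they are no part of the job. Of the things shaped like the chock, the black one is meant.

How it is judged (in metres and radians):
On the way, in this order (a step that is already met when the one before it is completed fails the run):
1. the top drawer is pulled wide open (0.17 m or more) (value of joint drawer0 above 0.17 m), for 0.2 s.
2. the chock stands on the drain tray along the slide, let go, while the shaft is still off the tray (value of joint drawer0 above 0.17 m and x of chock_center in the frame of drain_tray between 0.042 and 0.142 m and y of chock_center in the frame of drain_tray between -0.1 and 0.06 m and z of chock_center in the frame of drain_tray between 0.018 and 0.032 m and angle between the x axis of chock_center and the x axis of drain_tray, either way round below 0.3 rad and angle between chock_center's own z axis and vertical below 0.25 rad and contact force between chock and the fingers below 0.05 N and contact force between shaft and drain_tray below 0.02 N), for 0.3 s.
3. the shaft lies on the tray against the chock, let go (x of shaft_center in the frame of drain_tray between 0.057 and 0.127 m and y of shaft_center in the frame of drain_tray above -0.065 m and z of shaft_center in the frame of drain_tray between 0.01 and 0.026 m and angle between the x axis of shaft_center and the x axis of drain_tray, either way round below 0.3 rad and horizontal distance between shaft_center and chock_center below 0.09 m and contact force between shaft and chock above 0.02 N and contact force between shaft and the fingers below 0.05 N), for 0.3 s.
At the end, for the whole second after the job is handed in: Drawer open 0.17 m or more; chock upright on the tray, at most 50 mm off the tray's middle along the slide; shaft on the tray, at most 35 mm off it along the slide, resting against the chock's uphill side; both within 0.3 rad of the slide, released and at rest (all of step 3 and value of joint drawer0 above 0.17 m and x of chock_center in the frame of drain_tray between 0.042 and 0.142 m and y of chock_center in the frame of drain_tray between -0.1 and 0.06 m and z of chock_center in the frame of drain_tray between 0.018 and 0.032 m and angle between the x axis of chock_center and the x axis of drain_tray, either way round below 0.3 rad and angle between chock_center's own z axis and vertical below 0.25 rad and contact force between chock and the fingers below 0.05 N and linear speed of each of shaft, chock below 0.02 m/s and angular speed of shaft below 0.3 rad/s and velocity of joint drawer0 between -0.02 and 0.02 m/s); the robot touches nothing.
It fails at once if the shaft touches the insert cases (contact force between shaft and insert_cases above 0.1 N).
It fails at once if the shaft is let go on the tray while the chock is not set (contact force between shaft and drain_tray above 0.3 N and contact force between shaft and the fingers below 0.01 N and not (x of chock_center in the frame of drain_tray between 0.042 and 0.142 m and y of chock_center in the frame of drain_tray between -0.1 and 0.06 m and z of chock_center in the frame of drain_tray between 0.018 and 0.032 m and angle between the x axis of chock_center and the x axis of drain_tray, either way round below 0.3 rad and angle between chock_center's own z axis and vertical below 0.25 rad)).
It fails at once if the shaft is dropped (falls faster than 0.55 m/s, some 15 mm, while not held) (linear speed of shaft above 0.55 m/s and contact force between shaft and the fingers below 0.01 N).
It fails at once if a bystander (spare case, oil bottle or spanner) is shifted by more than 30 mm (distance of any of spare_case, oil_bottle, spanner from where it was at the start of the episode above 0.03 m).
It also fails if it takes over 72 s, if anything falls off the work surface, if the arm or the gripper's body presses on something with over 40 N, if the wrist force passes 120 N, or if a joint passes its speed limit or range.

ROBOT

A 6-joint arm with a two-finger parallel gripper is mounted at the origin on the work surface. World frame = base frame: x ahead of the robot, y to its left, z up, the work surface at z = 0. Lengths are in m, angles in degrees, forces in N, time in s.
With the tool pointing down it reaches from about 0.375 to 0.9 m from the base axis. Payload 3.1 kg.
Tool frame: the origin (TCP) lies midway between the tips of the shut fingers; the grasp point (between the pads) lies 19 mm behind it; z points along the fingers, y is the direction in which the jaws open and shut (so a half turn about z gives the same grasp; the last joint's range is limited). The gripper opens to 87 mm and grips with 3 to 60 N. Pads are 19 mm wide; open, the fingers measure 117 mm over their backs; the gripper's body (75 mm by 190 mm) begins 51 mm behind the grasp point.
Start: joints at [-77.951, 30.224, 82.088, -0, 67.689, -10.227], TCP at [0.237, -0.578, 0.223] pointing down, gripper open.
Joint ranges: [-176.69, 176.69], [-43.24, 126.21], [12.49, 139.97], [-82, 262], [0, 151.66], [-163.58, 163.58]. Speed limits (degrees/s): [159.86, 159.86, 180, 180, 180, 180].

INTERFACE

Orientations are given as a 3x3 rotation matrix whose columns are the frame's x, y, z axes.
In Python, from rig import bot, capture, get_calibration gives the robot as it stands.
- The arm moves only by the tool play_rows, never from a script. Its arguments are lists of equal length, an entry for each row: "fingers": the closure in counts, from 0 (fully open) to 255 (shut); "linear": the shift along the tool's x, y, z in mm, a list of three; "rot": the turn, a rotation vector about the tool's x, y, z in degrees, a list of three. A call has 1 to 20 rows; each row is the pose to reach, as a shift and turn from the pose commanded when the call began, along the tool's axes at that moment; what a row does not reach only later rows make up. A row lasts 1/10 s, in which the tool goes at most 50 mm and 8.59 degrees, less where a joint would pass 70% of its speed; a pose out of reach is approached as far as the arm can. A call with a gripper value outside its range is refused whole. The fingers move at their own pace and stop on an object; the grip force is fixed at half the most. Time passes only in rows, so rows that repeat a pose let the fingers close. It gives the time, the measured TCP pose, the force and the opening at its end, in the units of the state.
- bot.read_state(): the state, without advancing time (a new reading comes with each control period).
- capture(name): name is "scene" or "top" or "wrist"; returns the picture (384x512x3 uint8, red, green, blue); there is no depth.
- get_calibration(name): a dict with "vfov" (degrees; the focal length in pixels is half the picture's height over the tangent of half this angle, whatever the lens; pixels are square), "cx", "cy" (the principal point, pixels), "camera_from_world" (4x4, takes a point from world to camera coordinates). Camera axes: x right, y down, z forward; pixel columns grow to the right and rows downward; lengths in m; the calibration is good to about 2 mm. A picture is of the moment at which its call begins: read the wrist's pose just before it. get_calibration takes no time and is no camera call; for the wrist camera it gives the pose at the moment of the call.
- bot.hand_in(): hands the job in, once; it reports no verdict.
The state is a dict: "time_s": time; "joint_positions": joint angles; "qvel": joint speeds; "tau": joint torques, N m; "position": TCP position; "tcp_rot": TCP orientation; "force": force on the tool from outside, world axes, zero at the start; "moment": the same for the moment, N m; "opening": opening from 0.0 (shut) to 1.0 (fully open).
Only numpy, scipy, OpenCV 4.12 (cv2) and the standard library are available. Lean on these libraries where they do the work, as an engineer would, in place of code of your own. Each camera call takes 0.05 s, during which the arm holds its last target.

## Working session

There is one attempt and no reset: what is moved stays moved. The work goes in short steps, Python scripts to look and compute and a tool call to move; the robot and the scene stay as the last step left them, time stands still between calls to the robot, and variables do not carry over. Pictures are saved under pics/ and viewed, and the job is handed in when it is done.

Besides the shell and the picture viewer there is one more tool, called after "Emit:" in YAML: its name, and indented under it one key for each argument. play_rows: Moves the arm, as the interface text tells. Its arguments: {"type":"object","properties":{"fingers":{"type":"array"},"linear":{"type":"array"},"rot":{"type":"array"}},"required":["fingers","linear","rot"]}

```bash
ls; mkdir -p pics; python3 - <<'E'
from rig import bot, capture, get_calibration
import cv2
print(bot.read_state())
for n in ("scene","top","wrist"):
    c=get_calibration(n); print(n,c)
    cv2.imwrite(f"pics/{n}0.png",cv2.cvtColor(capture(n),cv2.COLOR_RGB2BGR))
E
```

```text
pics
{'time_s': 0.0, 'joint_positions': array([-7.79493093e+01,  3.02777313e+01,  8.21576426e+01,  1.98413460e-03,
        6.76898505e+01, -1.02286083e+01]), 'qvel': array([-0.01784919, -0.05465633,  0.09230248, -0.03866831, -0.0529711 ,
       -0.05959338]), 'tau': array([-7.75077369e-04, -4.40044820e+01, -1.76592654e+01,  6.32943562e-02,
        5.84096066e-02, -1.72167606e-04]), 'position': array([ 0.23681614, -0.57759095,  0.22157792]), 'tcp_rot': array([[ 9.25351842e-01,  3.79109203e-01, -4.24966443e-04],
       [ 3.79109209e-01, -9.25349453e-01,  2.14410099e-03],
       [ 4.19605953e-04, -2.14515650e-03, -9.99997611e-01]]), 'force': array([-0.7185007 , -0.90440983, -0.06549045]), 'moment': array([ 0.06658867, -0.01566564,  0.03448342]), 'opening': 0.9994427747488874}
scene {'vfov': 56.10017751825232, 'cx': 254.0042940229689, 'cy': 195.03077141962632, 'camera_from_world': array([[ 0.23466842,  0.97204273, -0.00797865, -0.18676145],
       [ 0.80872619, -0.19978178, -0.55321713, -0.39845807],
       [-0.53934468,  0.12337005, -0.83299889,  1.40366045],
       [ 0.        ,  0.        ,  0.        ,  1.        ]])}
top {'vfov': 55.23846265864939, 'cx': 253.4260517306045, 'cy': 197.36311531545363, 'camera_from_world': array([[ 0.00326183, -0.99982896, -0.01820484,  0.07262926],
       [-0.9969214 , -0.0018251 , -0.07838611,  0.56860326],
       [ 0.07833948,  0.01840448, -0.99675684,  1.40452561],
       [ 0.        ,  0.        ,  0.        ,  1.        ]])}
wrist {'vfov': 70.85860779330979, 'cx': 256.2771527797357, 'cy': 188.99466735625288, 'camera_from_world': array([[ 0.37869313, -0.92552138, -0.00130265, -0.62402633],
       [-0.89538456, -0.36671765,  0.25259585, -0.03131975],
       [-0.23426056, -0.09448994, -0.967571  ,  0.38986304],
       [ 0.        ,  0.        ,  0.        ,  1.        ]])}
```

View pics/scene0.png

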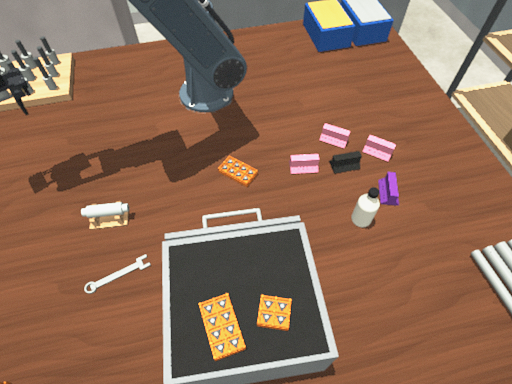

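View pics/top0.png

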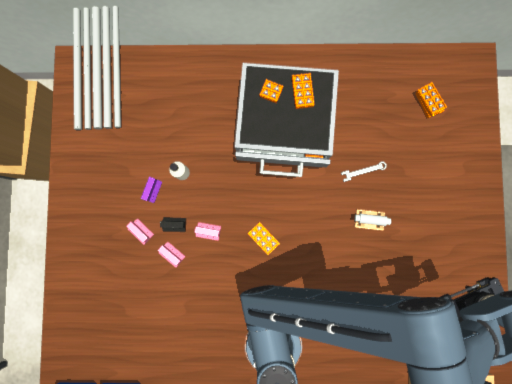

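View pics/wrist0.png

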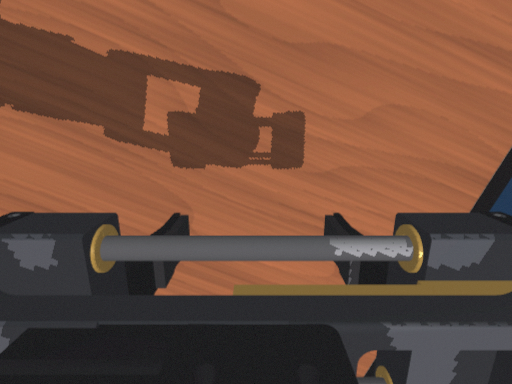

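The black chock is at about (173,225) in top and (346,162) in scene. The look-alikes are pink (208,231), (171,254), (140,231) and purple (151,190). The shaft on its stand is at top (372,220), the handle at top (281,172). I'll confirm these in enlarged crops.

```bash
cat > h.py <<'E'
import numpy as np, cv2
from rig import bot, capture, get_calibration
def K(c,H=384):
    f=H/2/np.tan(np.radians(c["vfov"]/2)); return f
def ray(c,u,v):
    f=K(c); T=c["camera_from_world"]; R=T[:3,:3]; o=-R.T@T[:3,3]
    return o, R.T@np.array([(u-c["cx"])/f,(v-c["cy"])/f,1.])
def onz(n,u,v,z,c=None):
    o,d=ray(c or get_calibration(n),u,v); return o+d*(z-o[2])/d[2]
def proj(n,p,c=None):
    c=c or get_calibration(n); f=K(c); T=c["camera_from_world"]; q=T[:3,:3]@np.asarray(p)+T[:3,3]
    return np.array([c["cx"]+f*q[0]/q[2],c["cy"]+f*q[1]/q[2]])
def tri(c1,p1,c2,p2):
    o1,d1=ray(c1,*p1);o2,d2=ray(c2,*p2)
    A=np.stack([d1,-d2],1); s=np.linalg.lstsq(A,o2-o1,rcond=None)[0]
    a=o1+d1*s[0];b=o2+d2*s[1]; return (a+b)/2,np.linalg.norm(a-b)
def shot(n,fn):
    im=cv2.cvtColor(capture(n),cv2.COLOR_RGB2BGR); cv2.imwrite(f"pics/{fn}.png",im); return im
def crop(im,x0,y0,x1,y1,s,fn):
    cv2.imwrite(f"pics/{fn}.png",cv2.resize(im[y0:y1,x0:x1],None,fx=s,fy=s,interpolation=cv2.INTER_CUBIC))
E
python3 - <<'E'
from h import *
t=cv2.imread("pics/top0.png"); s=cv2.imread("pics/scene0.png")
A=[cv2.resize(t[y:y+48,x:x+64],(400,300),interpolation=3) for x,y in ((142,200),(340,196))]
B=[cv2.resize(s[y:y+48,x:x+64],(400,300),interpolation=3) for x,y in ((314,138),(76,190))]
cv2.imwrite("pics/c1.png",np.vstack([np.hstack(A),np.hstack(B)]))
cv2.imwrite("pics/c2.png",np.vstack([cv2.resize(t[140:190,225:345],(780,325),interpolation=3),cv2.resize(s[200:245,155:305],(780,234),interpolation=3)]))
E
```

```text
(no output)
```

View pics/c1.png

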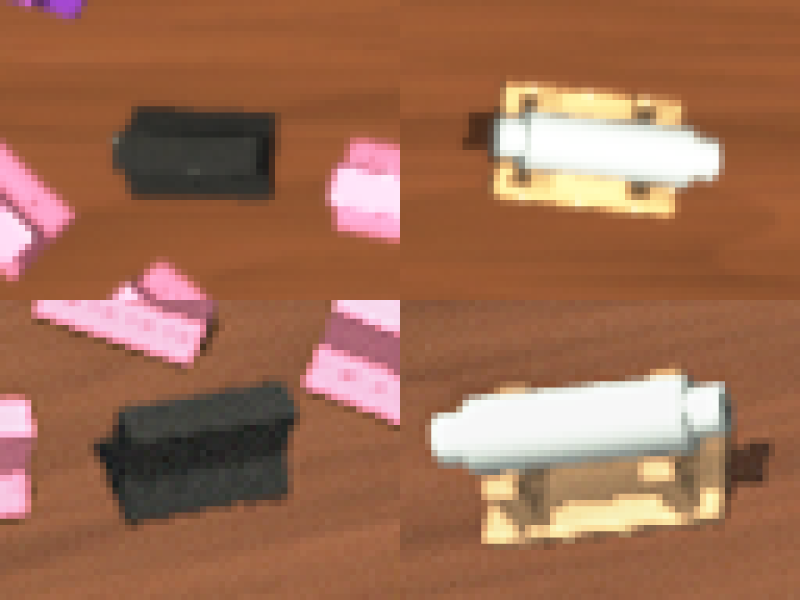

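View pics/c2.png

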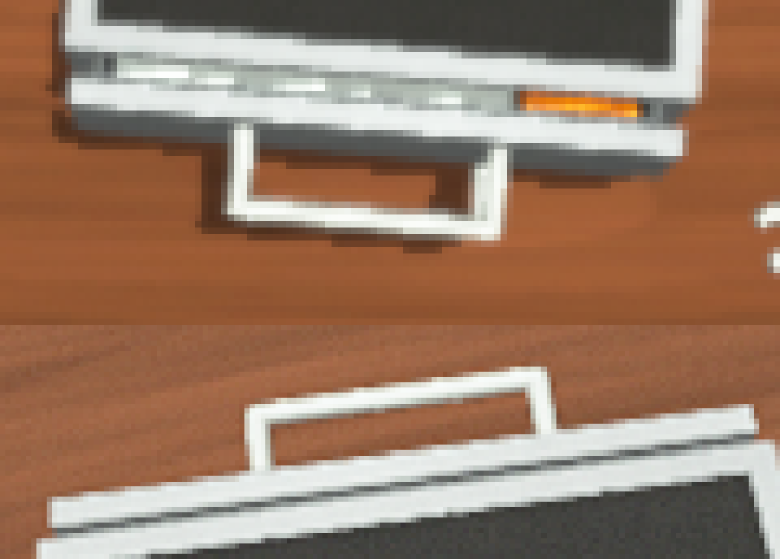

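```bash
python3 - <<'E'
from h import *
ct,cs=get_calibration("top"),get_calibration("scene")
def P(u,v,s,x0,y0): return ((u+.5)/s-.5+x0,(v+.5)/s-.5+y0)
hl=onz("top",*P(237,213,6.5,225,140),.146);hr=onz("top",*P(488,230,6.5,225,140),.146)
print("handle top",hl,hr)
sl=onz("scene",*P(540,376-325,5.2,155,200),.146);sr=onz("scene",*P(252,412-325,5.2,155,200),.146)
print("handle scene ",sl,sr)
a=onz("top",*P(70,107,6.5,225,140),.171);b=onz("top",*P(683,155,6.5,225,140),.171); print("panel",a,b)
print("scene panel",onz("scene",*P(752,410-325,5.2,155,200),.171),onz("scene",*P(50,500-325,5.2,155,200),.171))
for h,p in (("hand",(a,b)),("hh",(hl,hr)),("hs",(sl,sr))):
  d=p[0]-p[1]; print(h,np.linalg.norm(d),np.degrees(np.arctan2(-d[0],d[1])),(p[0]+p[1])/2)
# chock
for q in ((120,156),(262,156)): print("rib top",onz("top",*P(*q,6.25,142,200),.05))
print("base",onz("top",*P(203,153,6.25,142,200),.004))
for q in ((125,420),(285,395)): print("rib scene",onz("scene",*P(q[0],q[1]-300,6.25,314,138),.05))
# shaft ends
for q in ((497-400,136),(720-400,160)): print("shaft top",onz("top",*P(*q,6.25,340,196),.045))
for q in ((432,438),(727,405)): print("shaft scene",onz("scene",*P(q[0]-400,q[1]-300,6.25,76,190),.045))
print("stand base", [onz("top",*P(*q,6.25,340,196),.008)[:2].round(4) for q in ((108,85),(282,102),(272,215),(93,193))])
E
```

```text
handle top [0.64842244 0.044906   0.146     ] [ 0.63910473 -0.09265374  0.146     ]
handle scene  [0.65067456 0.04811965 0.146     ] [ 0.63678341 -0.09521137  0.146     ]
panel [0.70256707 0.13546765 0.171     ] [ 0.676345   -0.19492338  0.171     ]
scene panel [0.70814816 0.13826373 0.171     ] [ 0.67632749 -0.19343262  0.171     ]
hand 0.33142997892768333 -4.53786867847967 [ 0.68945604 -0.02972786  0.171     ]
hh 0.1378749440926518 -3.875052005211394 [ 0.64376359 -0.02387387  0.146     ]
hs 0.14400259410153565 -5.535620269143304 [ 0.64372899 -0.02354586  0.146     ]
rib top [0.4617401 0.4264267 0.05     ]
rib top [0.46201644 0.33951276 0.05      ]
base [0.46396042 0.38644164 0.004     ]
rib scene [0.4601448  0.34415078 0.05      ]
rib scene [0.46430955 0.43016782 0.05      ]
shaft top [ 0.4913578  -0.31243594  0.045     ]
shaft top [ 0.4772205  -0.44655202  0.045     ]
shaft scene [ 0.47397368 -0.44427774  0.045     ]
shaft scene [ 0.48867326 -0.30872783  0.045     ]
stand base [array([ 0.5241, -0.3294]), array([ 0.5138, -0.437 ]), array([ 0.4436, -0.4291]), array([ 0.4569, -0.3188])]
```

```bash
cat >> h.py <<'E'
from scipy.spatial.transform import Rotation as Ro
def Rd(yaw):
    c,s=np.cos(np.radians(yaw)),np.sin(np.radians(yaw))
    return np.array([[c,s,0],[s,-c,0],[0,0,-1.]])
def plan(*wps):
    """wps: (x,y,z,yaw); print shifts from the current pose"""
    s=bot.read_state(); R=s["tcp_rot"]; p=s["position"]
    print("at",p.round(4),"yaw %.2f"%np.degrees(np.arctan2(R[1,0],R[0,0])),"t",round(s["time_s"],2))
    for w in wps:
        print(w,"lin",(R.T@(np.array(w[:3])-p)*1000).round(1),"rot",Ro.from_matrix(R.T@Rd(w[3])).as_rotvec(degrees=True).round(2))
E
python3 -c "
from h import *
plan((.56,-.02,.30,85),(.644,-.0235,.26,85),(.60,-.02,.3,85))
T=get_calibration('wrist')['camera_from_world'];s=bot.read_state();R=s['tcp_rot'];print(R.T@(-T[:3,:3].T@T[:3,3]-s['position']),R.T@T[2,:3])"
```

```text
at [ 0.2368 -0.5778  0.2218] yaw 22.27 t 0.15
(0.56, -0.02, 0.3, 85) lin [ 510.5 -393.8  -77.4] rot [ -0.07  -0.07 -62.73]
(0.644, -0.0235, 0.26, 85) lin [ 586.9 -358.7  -37.5] rot [ -0.07  -0.07 -62.73]
(0.6, -0.02, 0.3, 85) lin [ 547.5 -378.7  -77.4] rot [ -0.07  -0.07 -62.73]
[ 6.78385496e-02 -1.16809252e-04 -1.62621068e-01] [-2.52911435e-01  4.86180167e-04  9.67489312e-01]
```

Emit:
play_rows:
  fingers: [152,152,152,152,152,152,152,152,152,152,152,152,152,152,152,152]
  linear:
    - [547,-379,-77]
    - [547,-379,-77]
    - [547,-379,-77]
    - [547,-379,-77]
    - [547,-379,-77]
    - [547,-379,-77]
    - [547,-379,-77]
    - [547,-379,-77]
    - [547,-379,-77]
    - [547,-379,-77]
    - [547,-379,-77]
    - [547,-379,-77]
    - [547,-379,-77]
    - [547,-379,-77]
    - [547,-379,-77]
    - [547,-379,-77]
  rot:
    - [0,0,-62.7]
    - [0,0,-62.7]
    - [0,0,-62.7]
    - [0,0,-62.7]
    - [0,0,-62.7]
    - [0,0,-62.7]
    - [0,0,-62.7]
    - [0,0,-62.7]
    - [0,0,-62.7]
    - [0,0,-62.7]
    - [0,0,-62.7]
    - [0,0,-62.7]
    - [0,0,-62.7]
    - [0,0,-62.7]
    - [0,0,-62.7]
    - [0,0,-62.7]

```text
time_s: 1.75
position: [0.5989, -0.0202, 0.2989]
tcp_rot: [[0.086, 0.996, -0.002], [0.996, -0.086, -0.0], [-0.001, -0.002, -1.0]]
force: [0.8, -0.2, -0.1]
opening: 0.406
```

```bash
python3 -c "
from h import *
c=get_calibration('wrist');im=shot('wrist','w1');np.save('cw1.npy',c,allow_pickle=True)
crop(im,0,0,512,384,1.5,'w1b');print(bot.read_state())"
```

```text
{'time_s': 1.8, 'joint_positions': array([-1.26554375e+01,  2.38621880e+01,  8.04713256e+01, -4.37436749e-02,
        7.57615204e+01, -7.60665084e+00]), 'qvel': array([-1.10315723, -0.30676623,  0.34496818,  0.09223547, -0.03668845,
        0.05930022]), 'tau': array([ 7.57801831e-01, -4.06345510e+01, -1.97001833e+01,  1.12925183e-01,
        3.67513904e-02, -2.30496880e-04]), 'position': array([ 0.59859011, -0.0208768 ,  0.29895722]), 'tcp_rot': array([[ 8.78158358e-02,  9.96135136e-01, -1.78041947e-03],
       [ 9.96136595e-01, -8.78166055e-02, -3.58663710e-04],
       [-5.13627918e-04, -1.74204463e-03, -9.99998351e-01]]), 'force': array([ 0.34013297, -0.02540604,  0.17791478]), 'moment': array([ 0.01450866, -0.10219015,  0.00604885]), 'opening': 0.40359927028100934}
```

View pics/w1b.png

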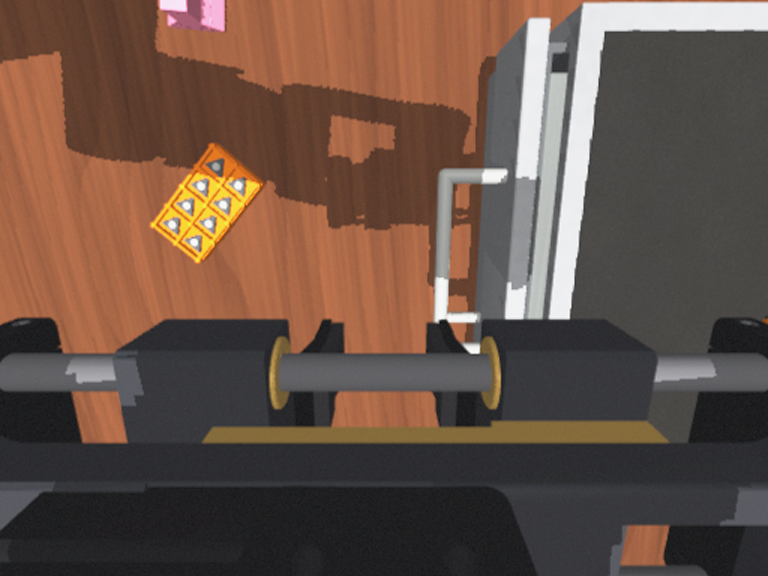

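```bash
python3 -c "
from h import *
c=np.load('cw1.npy',allow_pickle=True).item()
P=lambda u,v:((u+.5)/1.5-.5,(v+.5)/1.5-.5)
a=onz('',*P(447,175),.146,c);b=onz('',*P(441,317),.146,c);print(a,b,a-b,np.degrees(np.arctan2(-(a-b)[0],(a-b)[1])))
print(onz('',*P(529,20),.171,c),onz('',*P(505,318),.171,c))
print((a+b)/2)"
```

```text
[0.65054604 0.04592612 0.146     ] [ 0.64021324 -0.06653028  0.146     ] [0.0103328 0.1124564 0.       ] -5.249751692557385
[0.70313894 0.13636579 0.171     ] [ 0.6856667 -0.0624335  0.171    ]
[ 0.64537964 -0.01030208  0.146     ]
```

```bash
python3 -c "
from h import *
plan((.6445,-.0235,.21,85),(.6445,-.0235,.127,85))"
```

```text
at [ 0.5986 -0.0209  0.299 ] yaw 84.96 t 1.8
(0.6445, -0.0235, 0.21, 85) lin [ 1.5 46.1 88.9] rot [-0.1   0.03 -0.04]
(0.6445, -0.0235, 0.127, 85) lin [  1.5  46.3 171.9] rot [-0.1   0.03 -0.04]
```

Emit:
play_rows:
  fingers: [152,152,152,152,152,152,152,152]
  linear:
    - [1.5,46,60]
    - [1.5,46,89]
    - [1.5,46,89]
    - [1.5,46,89]
    - [1.5,46,120]
    - [1.5,46,150]
    - [1.5,46,172]
    - [1.5,46,172]
  rot:
    - [0,0,0]
    - [0,0,0]
    - [0,0,0]
    - [0,0,0]
    - [0,0,0]
    - [0,0,0]
    - [0,0,0]
    - [0,0,0]

```text
time_s: 2.6
position: [0.6438, -0.0233, 0.1278]
tcp_rot: [[0.089, 0.996, -0.002], [0.996, -0.089, 0.0], [0.0, -0.002, -1.0]]
force: [-0.7, -0.1, -0.3]
opening: 0.405
```

```bash
python3 -c "
from h import *
c=get_calibration('wrist');im=shot('wrist','w2');print(bot.read_state()['position'],bot.read_state()['force'])"
```

```text
[ 0.64524542 -0.02344047  0.1294202 ] [ 0.22135009 -0.20275034  0.95118635]
```

View pics/w2.png

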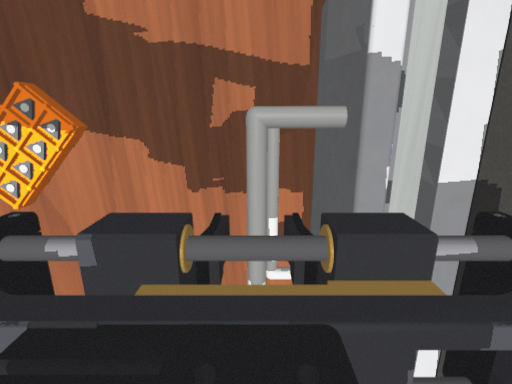

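The bar sits between the fingers (x≈258, midway). I'll close and pull.

Emit:
play_rows:
  fingers: [255,255,255,255,255,255,255,255,255,255,255,255,255,255,255,255,255,255,255,255]
  linear:
    - [0,0,0]
    - [0,0,0]
    - [0,0,0]
    - [0,0,0]
    - [0,-8,0]
    - [0,-20,0]
    - [0,-35,0]
    - [0,-50,0]
    - [0,-65,0]
    - [0,-80,0]
    - [0,-95,0]
    - [0,-110,0]
    - [0,-125,0]
    - [0,-140,0]
    - [0,-155,0]
    - [0,-170,0]
    - [0,-182,0]
    - [0,-190,0]
    - [0,-195,0]
    - [0,-195,0]
  rot:
    - [0,0,0]
    - [0,0,0]
    - [0,0,0]
    - [0,0,0]
    - [0,0,0]
    - [0,0,0]
    - [0,0,0]
    - [0,0,0]
    - [0,0,0]
    - [0,0,0]
    - [0,0,0]
    - [0,0,0]
    - [0,0,0]
    - [0,0,0]
    - [0,0,0]
    - [0,0,0]
    - [0,0,0]
    - [0,0,0]
    - [0,0,0]
    - [0,0,0]

```text
time_s: 4.65
position: [0.4506, -0.006, 0.1285]
tcp_rot: [[0.087, 0.996, 0.001], [0.996, -0.087, -0.001], [-0.001, 0.001, -1.0]]
force: [-1.4, -0.9, 9.1]
opening: 0.114
```

```bash
python3 -c "
from h import *
print(bot.read_state()['position'],bot.read_state()['force'],bot.read_state()['opening'])"
```

```text
[ 0.45060415 -0.00599101  0.12852798] [-1.42095424 -0.89762597  9.07225137] 0.11355387315820138
```

```bash
python3 -c "
from h import *
print('bottle',onz('top',178,170,.14),onz('scene',373,191,.15),'base scene',onz('scene',363,224,0));
for p in ((208,231),(171,254),(140,231),(151,190)): print(p,onz('top',*p,.04))
plan((.45,-.006,.25,85),(.462,.25,.23,90))"
```

```text
bottle [0.65766506 0.34418262 0.14      ] [0.67046757 0.35807514 0.15      ] base scene [0.68886939 0.36085758 0.        ]
(208, 231) [0.43771578 0.24710887 0.04      ]
(171, 254) [0.34988635 0.38739208 0.04      ]
(140, 231) [0.43680082 0.50869129 0.04      ]
(151, 190) [0.59493183 0.47024764 0.04      ]
at [ 0.4506 -0.006   0.1285] yaw 85.01 t 4.65
(0.45, -0.006, 0.25, 85) lin [  -0.2   -0.5 -121.5] rot [0.04 0.05 0.01]
(0.462, 0.25, 0.23, 90) lin [ 255.9  -10.8 -101.7] rot [ 0.04  0.05 -4.99]
```

Emit:
play_rows:
  fingers: [152,152,152,152,152,152,152,152,152,152,152,152,152,60,60,60]
  linear:
    - [0,0,0]
    - [0,0,0]
    - [0,0,0]
    - [0,0,-30]
    - [0,0,-70]
    - [0,0,-110]
    - [0,0,-121]
    - [40,-2,-121]
    - [85,-5,-112]
    - [130,-8,-102]
    - [175,-10,-102]
    - [220,-11,-102]
    - [256,-11,-102]
    - [256,-11,-102]
    - [256,-11,-102]
    - [256,-11,-102]
  rot:
    - [0,0,0]
    - [0,0,0]
    - [0,0,0]
    - [0,0,0]
    - [0,0,0]
    - [0,0,0]
    - [0,0,0]
    - [0,0,-3]
    - [0,0,-5]
    - [0,0,-5]
    - [0,0,-5]
    - [0,0,-5]
    - [0,0,-5]
    - [0,0,-5]
    - [0,0,-5]
    - [0,0,-5]

```text
time_s: 6.25
position: [0.462, 0.2494, 0.2291]
tcp_rot: [[0.001, 1.0, -0.002], [1.0, -0.001, -0.001], [-0.001, -0.002, -1.0]]
force: [-0.1, 0.5, -0.2]
opening: 0.594
```

```bash
python3 -c "
from h import *
c=get_calibration('wrist');im=shot('wrist','w3');np.save('cw3.npy',c,allow_pickle=True)
crop(im,0,0,512,384,1.5,'w3b');t=shot('top','t3');crop(t,200,100,370,220,4.6,'t3b')"
```

```text
(no output)
```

View pics/w3b.png

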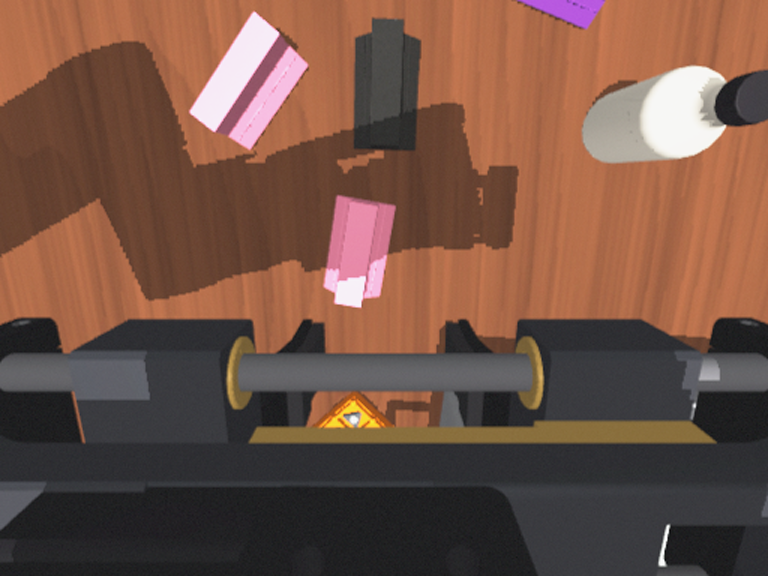

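View pics/t3b.png

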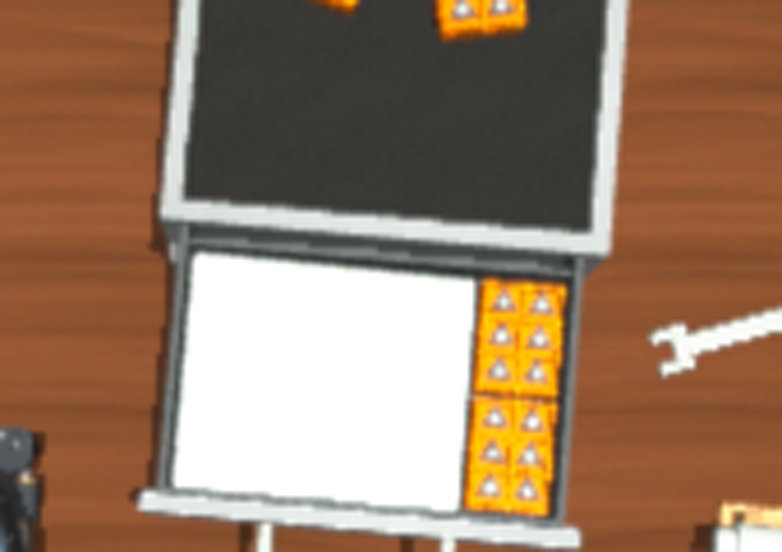

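```bash
python3 -c "
from h import *
im=cv2.imread('pics/w3.png');im=cv2.convertScaleAbs(im,alpha=2.5,beta=10);crop(im,225,5,290,110,5.5,'w3c')
t=cv2.imread('pics/t3.png')
"
```

```text
(no output)
```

View pics/w3c.png

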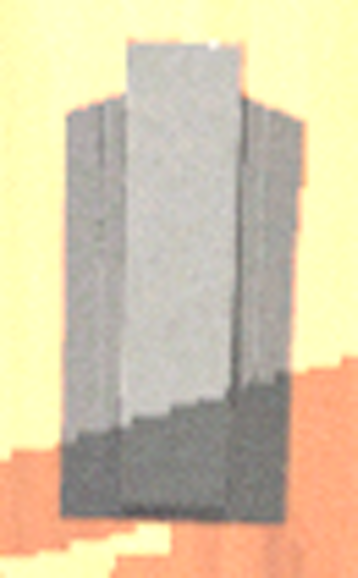

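```bash
python3 -c "
from h import *
c=np.load('cw3.npy',allow_pickle=True).item()
P=lambda u,v,s,x,y:((u+.5)/s-.5+x,(v+.5)/s-.5+y)
a=onz('',*P(186,43,5.5,225,5),.05,c);b=onz('',*P(172,505,5.5,225,5),.05,c);print(a,b,(a+b)/2,a-b)
q=[onz('',*P(*w,5.5,225,5),.004,c) for w in ((66,115),(304,120),(288,521),(60,517))];print(np.array(q),np.mean(q,0))
d=np.array([np.sin(np.radians(5)),np.cos(np.radians(5))]);x=np.array([d[1],-d[0]])
h=np.array([.4506,-.006]);y=d
def W(tx,ty): z=.118+ty*np.sin(np.radians(5)); return np.array([*(h+x*(.069+tx)+y*ty*.9962),z])
for n,p,w in (('FL',(172,487),(0,.112)),('FR',(462,513),(0,-.112)),('BL',(192,252),(.184,.112)),('BR',(475,280),(.184,-.112))):
  e=W(*w);print(n,onz('top',*P(*p,4.6,200,100),e[2]),e)
for n,p,e in (('pl',(138,508),0),('pr',(577,543),0)): print(n,onz('top',*P(*p,4.6,200,100),.171))
plan((*((a+b)/2)[:2],.09,90),(*((a+b)/2)[:2],.024,90))
"
```

```text
[0.46335387 0.43214617 0.05      ] [0.46036125 0.34317309 0.05      ] [0.46185756 0.38765963 0.05      ] [0.00299262 0.08897308 0.        ]
[[0.43567734 0.43276478 0.004     ]
 [0.49113706 0.43162765 0.004     ]
 [0.48902388 0.34275049 0.004     ]
 [0.43242249 0.34377351 0.004     ]] [0.46206519 0.38772911 0.004     ]
FL [0.53076616 0.13119579 0.12776144] [0.52906178 0.09913608 0.12776144]
FR [ 0.51178899 -0.09727416  0.10823856] [ 0.50961308 -0.12316357  0.10823856]
BL [0.71697108 0.11661849 0.12776144] [0.71236161 0.08309942 0.12776144]
BR [ 0.69809262 -0.10888693  0.10823856] [ 0.69291291 -0.13920023  0.10823856]
pl [0.51236677 0.15409999 0.171     ]
pr [ 0.48685993 -0.17658205  0.171     ]
at [0.4624 0.249  0.2294] yaw 89.88 t 6.35
(np.float64(0.4618575609070284), np.float64(0.38765962872626836), 0.09, 90) lin [138.7  -0.7 139.3] rot [-0.05  0.03 -0.12]
(np.float64(0.4618575609070284), np.float64(0.38765962872626836), 0.024, 90) lin [138.7  -0.6 205.3] rot [-0.05  0.03 -0.12]
```

Emit:
play_rows:
  fingers: [60,60,60,60,60,60,60,60,255,255,255,255,255,255,255]
  linear:
    - [45,-0.6,30]
    - [90,-0.6,60]
    - [130,-0.6,95]
    - [138.5,-0.6,130]
    - [138.5,-0.6,165]
    - [138.5,-0.6,190]
    - [138.5,-0.6,205]
    - [138.5,-0.6,205]
    - [138.5,-0.6,205]
    - [138.5,-0.6,205]
    - [138.5,-0.6,205]
    - [138.5,-0.6,205]
    - [138.5,-0.6,205]
    - [138.5,-0.6,200]
    - [138.5,-0.6,185]
  rot:
    - [0,0,1.9]
    - [0,0,1.9]
    - [0,0,1.9]
    - [0,0,1.9]
    - [0,0,1.9]
    - [0,0,1.9]
    - [0,0,1.9]
    - [0,0,1.9]
    - [0,0,1.9]
    - [0,0,1.9]
    - [0,0,1.9]
    - [0,0,1.9]
    - [0,0,1.9]
    - [0,0,1.9]
    - [0,0,1.9]

```text
time_s: 7.85
position: [0.4607, 0.388, 0.0437]
tcp_rot: [[0.034, 0.999, -0.003], [0.999, -0.034, -0.002], [-0.002, -0.003, -1.0]]
force: [0.7, -0.3, -3.7]
opening: 0.272
```

```bash
python3 -c "
from h import *
s=bot.read_state();print(s['position'],s['force'],s['opening']*87)
shot('wrist','w4');
plan((.462,.388,.25,88),(.6105,-.021,.27,175),(.6105,-.021,.145,175))"
```

```text
[0.46072229 0.38797876 0.04369452] [ 0.72649898 -0.28670851 -3.70349435] 23.651095708992123
at [0.4624 0.3891 0.0468] yaw 88.09 t 7.9
(0.462, 0.388, 0.25, 88) lin [-1.000e+00 -1.000e-01 -2.032e+02] rot [ 0.06 -0.04  0.09]
(0.6105, -0.021, 0.27, 175) lin [-404.8  162.  -223.3] rot [ 8.000e-02  1.000e-02 -8.691e+01]
(0.6105, -0.021, 0.145, 175) lin [-404.9  161.8  -98.3] rot [ 8.000e-02  1.000e-02 -8.691e+01]
```

View pics/w4.png

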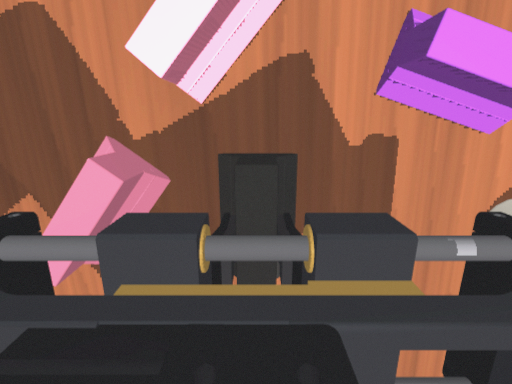

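Emit:
play_rows:
  fingers: [255,255,255,255,255,255,255,255,255,255,255,255,255,255,255,255,255,255,255]
  linear:
    - [0,0,-40]
    - [0,0,-85]
    - [0,0,-130]
    - [0,0,-175]
    - [0,0,-223]
    - [-37,15,-223]
    - [-74,29,-223]
    - [-110,44,-223]
    - [-147,59,-223]
    - [-184,74,-223]
    - [-221,88,-223]
    - [-258,103,-223]
    - [-294,118,-223]
    - [-331,133,-223]
    - [-368,147,-223]
    - [-405,162,-223]
    - [-405,162,-223]
    - [-405,162,-223]
    - [-405,162,-223]
  rot:
    - [0,0,0]
    - [0,0,0]
    - [0,0,0]
    - [0,0,0]
    - [0,0,-4]
    - [0,0,-12]
    - [0,0,-20]
    - [0,0,-28]
    - [0,0,-36]
    - [0,0,-44]
    - [0,0,-52]
    - [0,0,-60]
    - [0,0,-68]
    - [0,0,-76]
    - [0,0,-84]
    - [0,0,-86.9]
    - [0,0,-86.9]
    - [0,0,-86.9]
    - [0,0,-86.9]

```text
time_s: 9.8
position: [0.6094, -0.0205, 0.2673]
tcp_rot: [[-0.996, 0.087, -0.002], [0.087, 0.996, 0.001], [0.002, 0.001, -1.0]]
force: [-0.1, 0.1, -3.8]
opening: 0.27
```

```bash
python3 -c "
from h import *
c=get_calibration('wrist');im=shot('wrist','w5');np.save('cw5.npy',c,allow_pickle=True);crop(im,0,0,512,384,1.5,'w5b');shot('scene','s5');s=bot.read_state();print(s['opening']*87,s['joint_positions'].round(1))
plan((.6105,-.021,.145,175))"
```

```text
24.08747563811029 [-12.4  26.4  81.3   0.   72.3 -97.4]
at [ 0.6096 -0.02    0.2675] yaw 175.06 t 9.9
(0.6105, -0.021, 0.145, 175) lin [ -1.1  -0.9 122.5] rot [ 0.02 -0.05  0.06]
```

View pics/w5b.png

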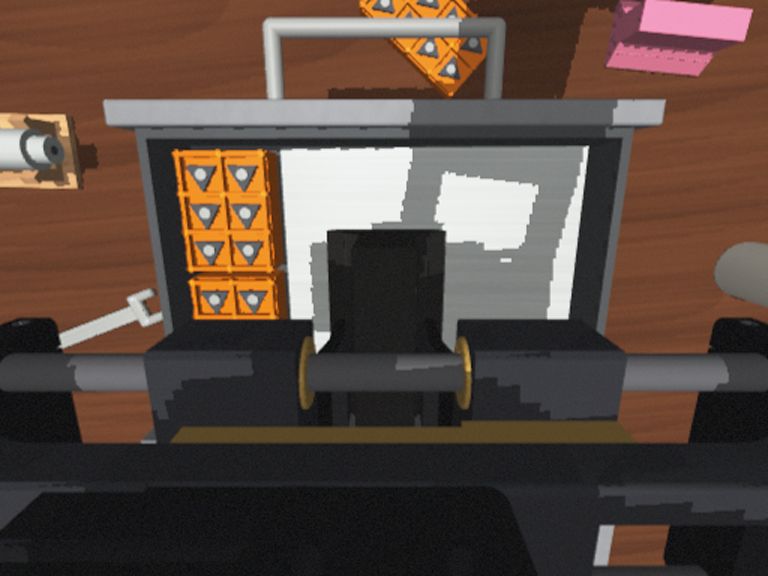

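View pics/s5.png

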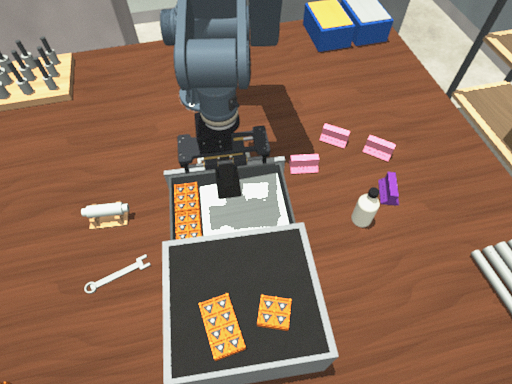

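```bash
python3 -c "
from h import *
c=np.load('cw5.npy',allow_pickle=True).item()
P=lambda u,v,s=1.5,x=0,y=0:((u+.5)/s-.5+x,(v+.5)/s-.5+y)
a=onz('',*P(588,147),.1278,c);b=onz('',*P(281,150),.1082,c);print(a,b,(a+b)/2,np.linalg.norm(a-b), np.degrees(np.arctan2((a-b)[0],(a-b)[1])))
"
```

```text
[0.5311003  0.13073354 0.1278    ] [ 0.51228863 -0.09111993  0.1082    ] [0.52169447 0.01980681 0.118     ] 0.22351063492795187 4.846700764848904
```

Emit:
play_rows:
  fingers: [255,255,255,255,255,255,255,255]
  linear:
    - [-1,-1,30]
    - [-1,-1,60]
    - [-1,-1,90]
    - [-1,-1,108]
    - [-1,-1,117]
    - [-1,-1,123]
    - [-1,-1,123]
    - [-1,-1,123]
  rot:
    - [-2,0,0]
    - [-5,0,0]
    - [-5,0,0]
    - [-5,0,0]
    - [-5,0,0]
    - [-5,0,0]
    - [-5,0,0]
    - [-5,0,0]

```text
time_s: 10.7
position: [0.613, -0.0219, 0.1464]
tcp_rot: [[-0.996, 0.086, 0.012], [0.087, 0.992, 0.087], [-0.005, 0.087, -0.996]]
force: [1.6, 1.2, 1.2]
opening: 0.273
```

```bash
python3 -c "
from h import *
im=shot('wrist','w6');crop(im,0,0,512,384,1.5,'w6b');t=shot('scene','s6');crop(t,160,130,310,245,5,'s6b');s=bot.read_state();print(s['position'],s['force'],s['moment'],s['opening']*87)"
```

```text
[ 0.61303912 -0.02190615  0.146372  ] [1.90417257 2.6254807  3.81465748] [ 0.61870518 -0.35049158 -0.04550497] 23.769246013271683
```

View pics/w6b.png

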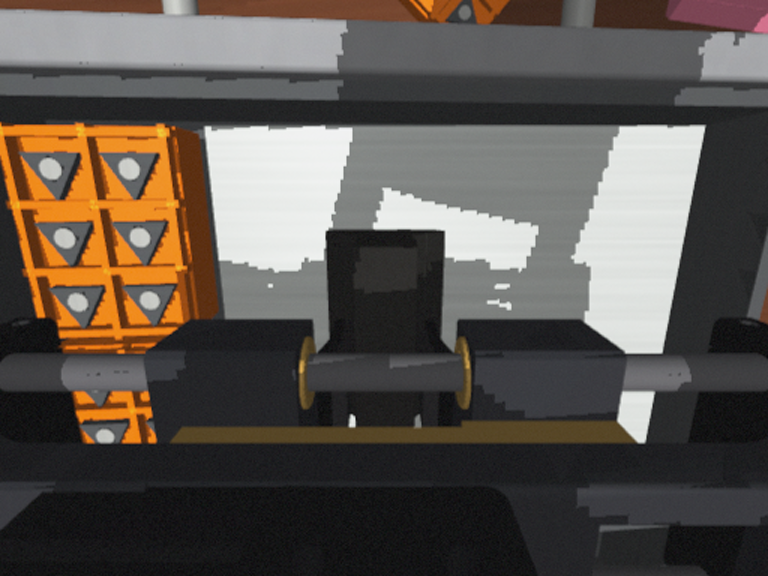

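View pics/s6b.png

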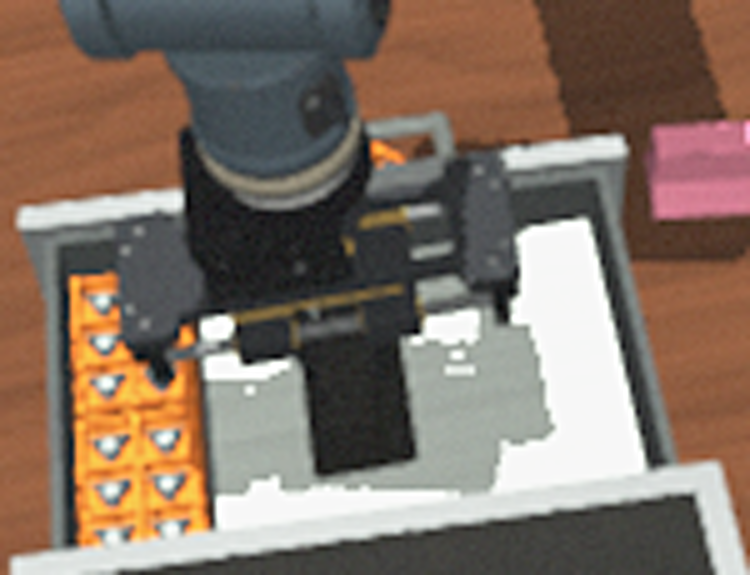

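Emit:
play_rows:
  fingers: [255,255,255]
  linear:
    - [0,0,1]
    - [0,0,2]
    - [0,0,2]
  rot:
    - [0,0,0]
    - [0,0,0]
    - [0,0,0]

```text
time_s: 11.1
position: [0.6133, -0.0219, 0.1463]
tcp_rot: [[-0.996, 0.087, 0.013], [0.088, 0.992, 0.087], [-0.006, 0.088, -0.996]]
force: [-0.5, 2.5, 14.7]
opening: 0.275
```

```bash
python3 -c "
from h import *
im=shot('wrist','w7');s=bot.read_state();print(s['position'],s['force'],s['moment'],s['opening']*87)"
```

```text
[ 0.61330436 -0.02189037  0.14627203] [ 0.05061957  3.84520641 13.64378805] [0.7268072  0.14067325 0.00306473] 24.14762190909936
```

Emit:
play_rows:
  fingers: [255,255,120,120,120,120,120,120,120,120]
  linear:
    - [0,0,0]
    - [0,0,0]
    - [0,0,0]
    - [0,0,0]
    - [0,0,0]
    - [0,0,0]
    - [0,0,-20]
    - [0,0,-60]
    - [0,0,-105]
    - [0,0,-130]
  rot:
    - [0,0,0]
    - [0,0,0]
    - [0,0,0]
    - [0,0,0]
    - [0,0,0]
    - [0,0,0]
    - [0,0,0]
    - [0,0,0]
    - [0,0,0]
    - [5,0,0]

```text
time_s: 12.15
position: [0.6116, -0.0367, 0.2751]
tcp_rot: [[-0.996, 0.092, 0.004], [0.092, 0.996, -0.004], [-0.004, -0.004, -1.0]]
force: [-0.1, 0.3, -0.8]
opening: 0.53
```

```bash
python3 -c "
from h import *
c=get_calibration('wrist');im=shot('wrist','w8');np.save('cw8.npy',c,allow_pickle=True);crop(im,0,0,512,384,1.5,'w8b');t=shot('scene','s8');crop(t,160,130,310,245,5,'s8b');s=bot.read_state();print(s['position'],s['force'],s['opening']*87)
plan((.49,-.30,.25,84))"
```

```text
[ 0.61292809 -0.03329521  0.27678404] [ 0.63743955 -0.06789568 -1.70316171] 45.70961621720009
at [ 0.6129 -0.0333  0.2768] yaw 175.06 t 12.25
(0.49, -0.3, 0.25, 84) lin [  99.7 -276.2   26.4] rot [ 0.33  0.52 91.06]
```

View pics/w8b.png

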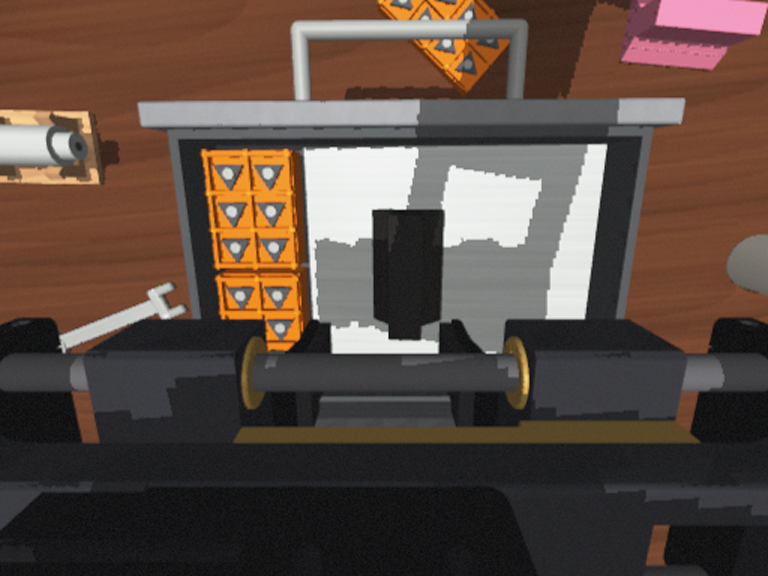

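View pics/s8b.png

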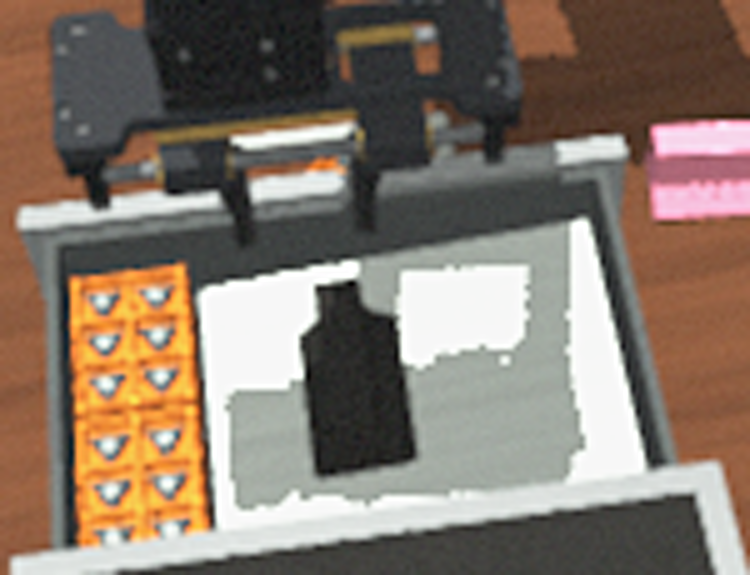

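```bash
python3 -c "
from h import *
c=np.load('cw8.npy',allow_pickle=True).item()
P=lambda u,v,s=1.5,x=0,y=0:((u+.5)/s-.5+x,(v+.5)/s-.5+y)
ya=np.array([.0872,.9962]);xa=np.array([.9962,-.0872]);o=np.array([.5217,.018])
q=[onz('',*P(*w),.118,c) for w in ((373,210),(443,210),(441,320),(374,320))]
for k in q: print(k, (k[:2]-o)@xa,(k[:2]-o)@ya)
m=np.mean(q,0);print(m,(m[:2]-o)@xa,(m[:2]-o)@ya)
im=cv2.imread('pics/w8.png');im=cv2.convertScaleAbs(im,alpha=2.5,beta=10);crop(im,190,90,340,240,4,'w8c')
"
```

```text
[ 0.56598047 -0.04281246  0.118     ] 0.04941505386985123 -0.05672011870105742
[0.57097347 0.01144763 0.118     ] 0.049657599473623686 -0.002230828777010396
[0.66149044 0.00478169 0.118     ] 0.14041186970349104 -0.0009783561200074119
[ 0.65642407 -0.0510005   0.118     ] 0.1402289667333421 -0.05699036139234048
[ 0.61371711 -0.01939591  0.118     ] 0.09492837244507703 -0.02922991624760392
```

View pics/w8c.png

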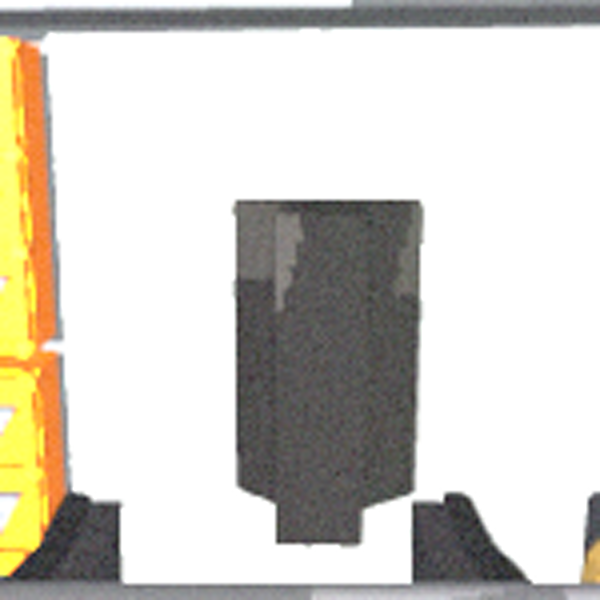

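```bash
python3 -c "
from h import *
plan((.474,-.48,.25,84))"
```

```text
at [ 0.6129 -0.0333  0.2768] yaw 175.06 t 12.25
(0.474, -0.48, 0.25, 84) lin [ 100.2 -457.    26.8] rot [ 0.33  0.52 91.06]
```

Emit:
play_rows:
  fingers: [60,60,60,60,60,60,60,60,60,60,60,60,60,60]
  linear:
    - [10,-45,0]
    - [20,-90,10]
    - [30,-135,27]
    - [40,-180,27]
    - [50,-225,27]
    - [60,-270,27]
    - [70,-315,27]
    - [80,-360,27]
    - [90,-405,27]
    - [100,-457,27]
    - [100,-457,27]
    - [100,-457,27]
    - [100,-457,27]
    - [100,-457,27]
  rot:
    - [0,0,8]
    - [0,0,16]
    - [0,0,24]
    - [0,0,32]
    - [0,0,40]
    - [0,0,48]
    - [0,0,56]
    - [0,0,64]
    - [0,0,72]
    - [0,0,80]
    - [0,0,88]
    - [0,0,91]
    - [0,0,91]
    - [0,0,91]

```text
time_s: 13.65
position: [0.4702, -0.4796, 0.2437]
tcp_rot: [[0.104, 0.995, -0.001], [0.995, -0.104, 0.002], [0.002, -0.001, -1.0]]
force: [1.3, 0.3, 0.2]
opening: 0.767
```

```bash
python3 -c "
from h import *
c=get_calibration('wrist');im=shot('wrist','w9');np.save('cw9.npy',c,allow_pickle=True);crop(im,0,0,512,384,1.5,'w9b');plan((.48,-.38,.045,84))"
```

```text
at [ 0.4705 -0.4795  0.2441] yaw 84.06 t 13.7
(0.48, -0.38, 0.045, 84) lin [ 99.6  -0.6 199.2] rot [-0.06 -0.09  0.06]
```

View pics/w9b.png

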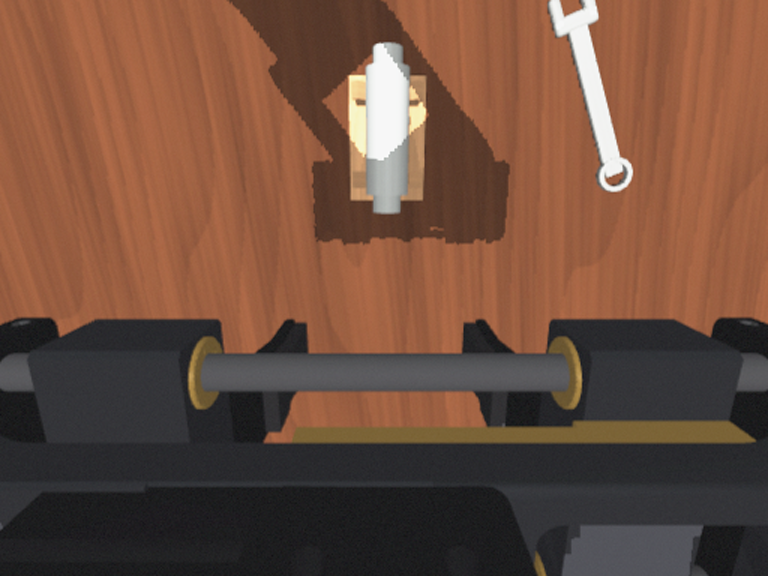

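```bash
python3 -c "
from h import *
c=np.load('cw9.npy',allow_pickle=True).item()
P=lambda u,v,s=1.5,x=0,y=0:((u+.5)/s-.5+x,(v+.5)/s-.5+y)
a=onz('',*P(388,43),.057,c);b=onz('',*P(386,213),.057,c);print(a,b,(a+b)/2,np.linalg.norm(a-b),np.degrees(np.arctan2(*(a-b)[[1,0]])))
q=np.array([onz('',*P(*w),.008,c) for w in ((348,76),(427,76),(425,200),(350,200))]);print(q,q.mean(0))
m=(a+b)/2
plan((m[0],m[1],.12,84),(m[0],m[1],.034,84))"
```

```text
[ 0.48923272 -0.31108767  0.057     ] [ 0.47429155 -0.44003289  0.057     ] [ 0.48176213 -0.37556028  0.057     ] 0.1298079706663472 83.39048541549104
[[ 0.45259668 -0.31958687  0.008     ]
 [ 0.52309843 -0.3269887   0.008     ]
 [ 0.51267457 -0.43557893  0.008     ]
 [ 0.4406888  -0.42804998  0.008     ]] [ 0.48226462 -0.37755112  0.008     ]
at [ 0.4705 -0.4795  0.2441] yaw 84.06 t 13.7
(np.float64(0.4817621346269204), np.float64(-0.3755602767585568), 0.12, 84) lin [104.3   0.6 124.2] rot [-0.06 -0.09  0.06]
(np.float64(0.4817621346269204), np.float64(-0.3755602767585568), 0.034, 84) lin [104.2   0.7 210.2] rot [-0.06 -0.09  0.06]
```

Emit:
play_rows:
  fingers: [60,60,60,60,60,60,60,60,60,255,255,255,255,255,255]
  linear:
    - [40,0.5,40]
    - [80,0.5,80]
    - [104,0.5,115]
    - [104,0.5,135]
    - [104,0.5,165]
    - [104,0.5,190]
    - [104,0.5,207]
    - [104,0.5,211]
    - [104,0.5,211]
    - [104,0.5,211]
    - [104,0.5,211]
    - [104,0.5,211]
    - [104,0.5,211]
    - [104,0.5,211]
    - [104,0.5,211]
  rot:
    - [0,0,0.4]
    - [0,0,0.4]
    - [0,0,0.4]
    - [0,0,0.4]
    - [0,0,0.4]
    - [0,0,0.4]
    - [0,0,0.4]
    - [0,0,0.4]
    - [0,0,0.4]
    - [0,0,0.4]
    - [0,0,0.4]
    - [0,0,0.4]
    - [0,0,0.4]
    - [0,0,0.4]
    - [0,0,0.4]

```text
time_s: 15.2
position: [0.4825, -0.377, 0.0345]
tcp_rot: [[0.112, 0.994, 0.001], [0.994, -0.112, -0.001], [-0.001, 0.001, -1.0]]
force: [0.7, 0.0, 2.4]
opening: 0.407
```

```bash
python3 -c "
from h import *
s=bot.read_state();print(s['position'],s['force'],s['moment'],s['opening']*87)"
```

```text
[ 0.48250057 -0.37699026  0.0345294 ] [0.67199315 0.0143397  2.38367116] [ 0.02620087 -0.15690457  0.01103098] 35.37826085801714
```

Emit:
play_rows:
  fingers: [255,255,255,255,255,255,255,255]
  linear:
    - [0,0,-6]
    - [0,0,-18]
    - [0,0,-45]
    - [0,0,-85]
    - [0,0,-130]
    - [0,0,-175]
    - [0,0,-215]
    - [0,0,-225]
  rot:
    - [0,0,0]
    - [0,0,0]
    - [0,0,0]
    - [0,0,0]
    - [0,0,0]
    - [0,0,0]
    - [0,0,0]
    - [0,0,0]

```text
time_s: 16.0
position: [0.4837, -0.3785, 0.2648]
tcp_rot: [[0.112, 0.994, 0.007], [0.994, -0.112, -0.008], [-0.007, 0.008, -1.0]]
force: [0.8, -0.7, -3.8]
opening: 0.408
```

```bash
python3 -c "
from h import *
im=shot('wrist','w10');s=bot.read_state();print(s['position'],s['force'],s['opening']*87)
plan((.6168,.0489,.26,175))"
```

```text
[ 0.48333966 -0.37810191  0.26368219] [ 0.51422975 -0.21898181 -3.59869016] 35.521698993587584
at [ 0.4833 -0.3781  0.2637] yaw 83.58 t 16.05
(0.6168, 0.0489, 0.26, 175) lin [439.3  84.9   1.7] rot [ 2.000e-02  5.300e-01 -9.142e+01]
```

View pics/w10.png

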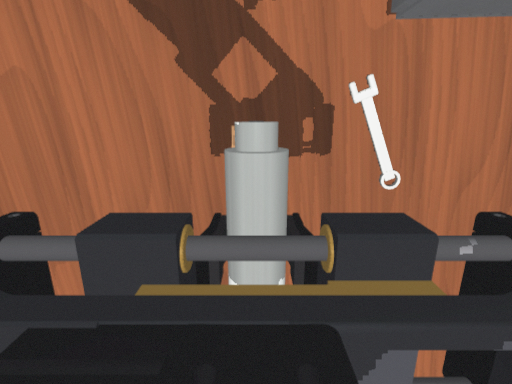

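Emit:
play_rows:
  fingers: [255,255,255,255,255,255,255,255,255,255,255,255,255,255,255,255,255]
  linear:
    - [20,4,0]
    - [52,10,0]
    - [87,17,0]
    - [122,24,0]
    - [157,31,0]
    - [192,37,0]
    - [227,44,0]
    - [262,51,0]
    - [297,57,0]
    - [332,64,0]
    - [367,71,0]
    - [402,78,0]
    - [428,83,0]
    - [439,85,0]
    - [439,85,0]
    - [439,85,0]
    - [439,85,0]
  rot:
    - [0,0,-4]
    - [0,0,-11]
    - [0,0,-18]
    - [0,0,-25]
    - [0,0,-32]
    - [0,0,-39]
    - [0,0,-46]
    - [0,0,-53]
    - [0,0,-60]
    - [0,0,-67]
    - [0,0,-74]
    - [0,0,-81]
    - [0,0,-88]
    - [0,0,-91.4]
    - [0,0,-91.4]
    - [0,0,-91.4]
    - [0,0,-91.4]

```text
time_s: 17.75
position: [0.6147, 0.049, 0.2577]
tcp_rot: [[-0.996, 0.089, -0.003], [0.089, 0.996, -0.0], [0.003, -0.0, -1.0]]
force: [-0.0, -0.2, -3.2]
opening: 0.404
```

```bash
python3 -c "
from h import *
c=get_calibration('wrist');im=shot('wrist','w11');np.save('cw11.npy',c,allow_pickle=True);crop(im,0,0,512,384,1.5,'w11b');s=bot.read_state();print(s['position'],s['force'],s['opening']*87)
plan((.6168,.0489,.145,175))"
```

```text
[0.61500415 0.04888543 0.25817263] [ 0.55707852  0.06559945 -3.46023299] 35.0819082808886
at [0.615  0.0489 0.2582] yaw 174.86 t 17.8
(0.6168, 0.0489, 0.145, 175) lin [ -2.    0.2 113.2] rot [-0.02 -0.11 -0.14]
```

View pics/w11b.png

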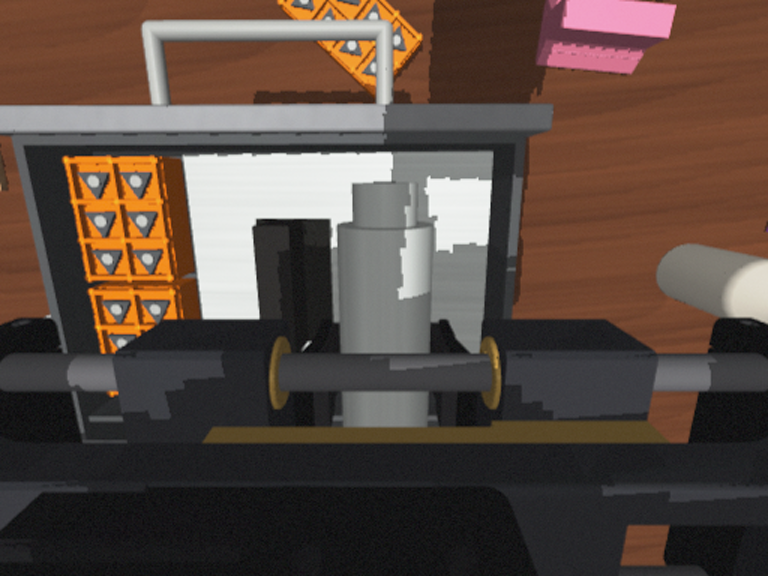

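Emit:
play_rows:
  fingers: [255,255,255,255,255,255,255,255]
  linear:
    - [-2,0,25]
    - [-2,0,55]
    - [-2,0,85]
    - [-2,0,103]
    - [-2,0,113]
    - [-2,0,119]
    - [-2,0,119]
    - [-2,0,119]
  rot:
    - [0,0,0]
    - [0,0,0]
    - [0,0,0]
    - [0,0,0]
    - [0,0,0]
    - [0,0,0]
    - [0,0,0]
    - [0,0,0]

```text
time_s: 18.6
position: [0.6186, 0.0495, 0.1412]
tcp_rot: [[-0.996, 0.088, 0.002], [0.088, 0.996, -0.0], [-0.002, -0.0, -1.0]]
force: [1.4, -0.2, -4.1]
opening: 0.403
```

```bash
python3 -c "
from h import *
c=get_calibration('wrist');im=shot('wrist','w12');s=bot.read_state();print(s['position'],s['force'],s['opening']*87)"
```

```text
[0.61863912 0.04960218 0.14132502] [ 0.07516948  0.18664927 -4.18401797] 35.33681328668608
```

View pics/w12.png

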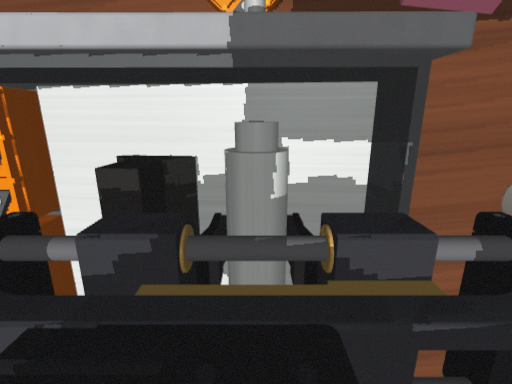

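Still free of the tray (force -4.1 N, just its weight). I'll lower in small steps.

Emit:
play_rows:
  fingers: [255,255,255,255]
  linear:
    - [0,0,2]
    - [0,0,4]
    - [0,0,6]
    - [0,0,6]
  rot:
    - [0,0,0]
    - [0,0,0]
    - [0,0,0]
    - [0,0,0]

```text
time_s: 19.05
position: [0.6174, 0.0499, 0.1338]
tcp_rot: [[-0.996, 0.087, -0.001], [0.087, 0.996, 0.0], [0.001, 0.0, -1.0]]
force: [-0.3, 1.0, -4.0]
opening: 0.403
```

Emit:
play_rows:
  fingers: [255,255,255]
  linear:
    - [0,0,1]
    - [0,0,2]
    - [0,0,2]
  rot:
    - [0,0,0]
    - [0,0,0]
    - [0,0,0]

```text
time_s: 19.35
position: [0.6176, 0.0498, 0.1319]
tcp_rot: [[-0.996, 0.088, -0.0], [0.088, 0.996, 0.0], [0.0, 0.0, -1.0]]
force: [0.0, -0.0, -5.0]
opening: 0.407
```

Emit:
play_rows:
  fingers: [255,255,255]
  linear:
    - [0,0,1]
    - [0,0,2]
    - [0,0,2]
  rot:
    - [0,0,0]
    - [0,0,0]
    - [0,0,0]

```text
time_s: 19.65
position: [0.6175, 0.0498, 0.1299]
tcp_rot: [[-0.996, 0.088, -0.0], [0.088, 0.996, 0.0], [0.0, -0.0, -1.0]]
force: [0.2, -0.2, -3.2]
opening: 0.403
```

Emit:
play_rows:
  fingers: [255,255,255]
  linear:
    - [0,0,1]
    - [0,0,1]
    - [0,0,1]
  rot:
    - [0,0,0]
    - [0,0,0]
    - [0,0,0]

```text
time_s: 19.95
position: [0.6176, 0.0498, 0.1291]
tcp_rot: [[-0.996, 0.088, -0.0], [0.088, 0.996, 0.0], [0.0, 0.0, -1.0]]
force: [-0.2, 0.2, -4.6]
opening: 0.407
```

Emit:
play_rows:
  fingers: [255,255,255]
  linear:
    - [0,0,1]
    - [0,0,1.5]
    - [0,0,1.5]
  rot:
    - [0,0,0]
    - [0,0,0]
    - [0,0,0]

```text
time_s: 20.25
position: [0.6183, 0.0498, 0.1289]
tcp_rot: [[-0.996, 0.088, 0.002], [0.088, 0.996, -0.0], [-0.002, -0.0, -1.0]]
force: [-2.3, 0.2, 5.0]
opening: 0.405
```

Emit:
play_rows:
  fingers: [140,125,120,120,120,120,120,120,120]
  linear:
    - [0,0,0]
    - [0,0,0]
    - [0,0,0]
    - [0,0,-8]
    - [0,0,-30]
    - [0,0,-65]
    - [0,0,-100]
    - [0,0,-120]
    - [0,0,-120]
  rot:
    - [0,0,0]
    - [0,0,0]
    - [0,0,0]
    - [0,0,0]
    - [0,0,0]
    - [0,0,0]
    - [0,0,0]
    - [0,0,0]
    - [0,0,0]

```text
time_s: 21.15
position: [0.6201, 0.0497, 0.2518]
tcp_rot: [[-0.996, 0.087, 0.009], [0.087, 0.996, -0.001], [-0.009, -0.0, -1.0]]
force: [0.9, 0.3, -0.1]
opening: 0.524
```

```bash
python3 -c "
from h import *
c=get_calibration('wrist');im=shot('wrist','w13');crop(im,0,0,512,384,1.5,'w13b');t=shot('scene','s13');crop(t,160,130,310,245,5,'s13b');s=bot.read_state();print(s['position'],s['force'],s['opening']*87)
plan((.5,0,.3,175))"
```

```text
[0.61747039 0.04984276 0.24767262] [-0.38781631  0.28539215 -1.32722938] 46.15149007161378
at [0.6175 0.0498 0.2477] yaw 174.98 t 21.25
(0.5, 0, 0.3, 175) lin [112.6 -59.9 -52.4] rot [ 0.    0.02 -0.02]
```

View pics/w13b.png

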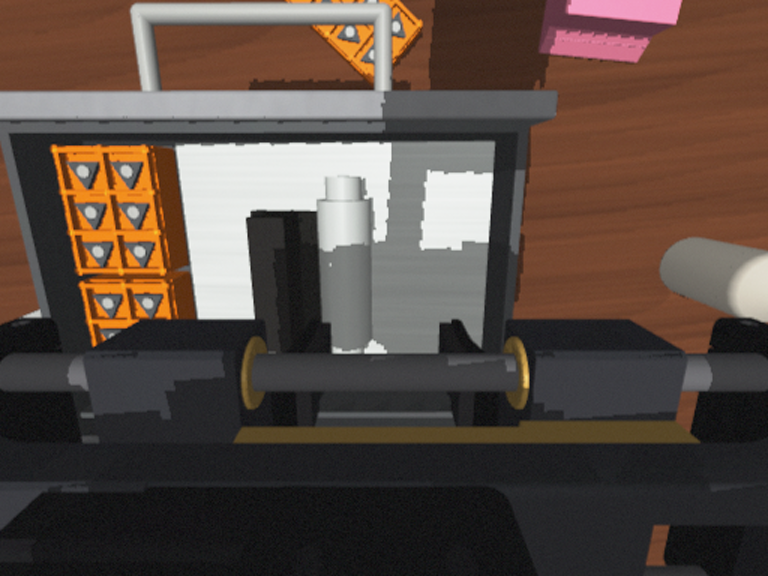

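View pics/s13b.png

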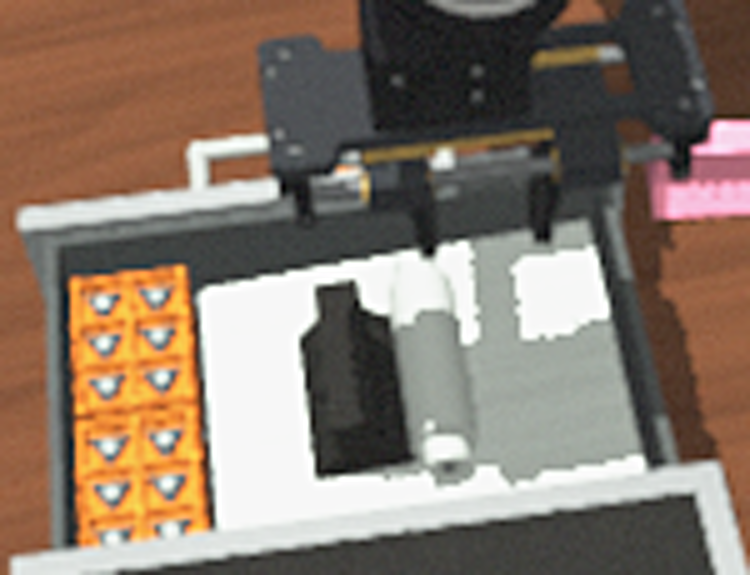

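Emit:
play_rows:
  fingers: [120,120,120,120,120,120,120,120,120,120,120,120,120,120,120,120,120,120,120,120]
  linear:
    - [0,0,-30]
    - [0,0,-60]
    - [40,0,-80]
    - [80,0,-80]
    - [120,0,-80]
    - [150,0,-80]
    - [150,0,-80]
    - [150,0,-80]
    - [150,0,-80]
    - [150,0,-80]
    - [150,0,-80]
    - [150,0,-80]
    - [150,0,-80]
    - [150,0,-80]
    - [150,0,-80]
    - [150,0,-80]
    - [150,0,-80]
    - [150,0,-80]
    - [150,0,-80]
    - [150,0,-80]
  rot:
    - [0,0,0]
    - [0,0,0]
    - [0,0,0]
    - [0,0,0]
    - [0,0,0]
    - [0,0,0]
    - [0,0,0]
    - [0,0,0]
    - [0,0,0]
    - [0,0,0]
    - [0,0,0]
    - [0,0,0]
    - [0,0,0]
    - [0,0,0]
    - [0,0,0]
    - [0,0,0]
    - [0,0,0]
    - [0,0,0]
    - [0,0,0]
    - [0,0,0]

```text
time_s: 23.25
position: [0.4683, 0.063, 0.3276]
tcp_rot: [[-0.996, 0.088, 0.0], [0.088, 0.996, 0.0], [-0.0, 0.0, -1.0]]
force: [0.1, 0.2, -0.3]
opening: 0.528
```

```bash
python3 -c "
from h import *
t=shot('top','t14');crop(t,225,140,345,230,6.5,'t14b');s=shot('scene','s14');crop(s,160,130,310,245,5,'s14b');t2=shot('top','t15');print(cv2.absdiff(t,t2).mean());print(bot.read_state()['position'],bot.read_state()['force'])"
```

```text
0.4440188937717014
[0.46822485 0.06296232 0.3275578 ] [-0.35641209  0.28372488  0.86258046]
```

View pics/t14.png

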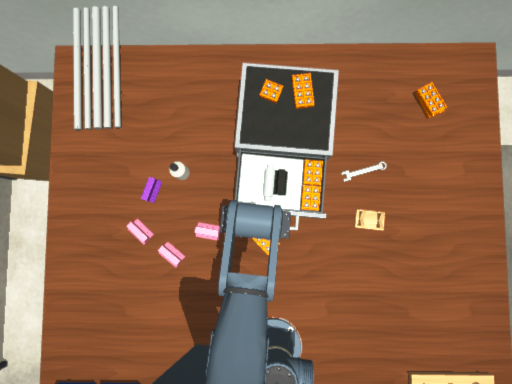

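View pics/s14b.png

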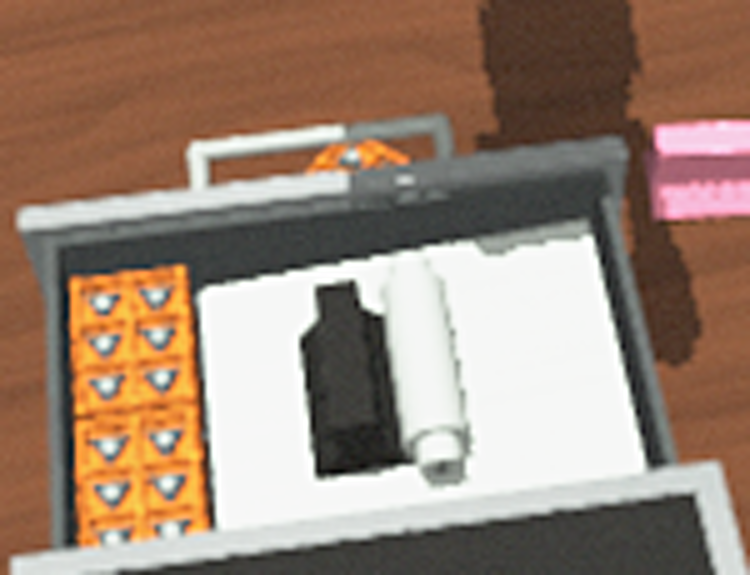

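```bash
python3 -c "
from h import *
P=lambda u,v,s=5,x=160,y=130:((u+.5)/s-.5+x,(v+.5)/s-.5+y)
ya=np.array([.0872,.9962]);xa=np.array([.9962,-.0872]);o=np.array([.5217,.018])
for w,z in (((440,470),.134),((410,255),.137)):
  k=onz('scene',*P(*w),z);print(k,(k[:2]-o)@xa,(k[:2]-o)@ya)
def W(tx,ty,h): 
  s,c=np.sin(np.radians(5)),np.cos(np.radians(5)); return [*(o+xa*tx+ya*(ty*c-h*s)),.118+ty*s+h*c]
im=cv2.imread('pics/s14.png')
im=cv2.resize(im[130:245,160:310],None,fx=5,fy=5,interpolation=3)
for tx in(.0275,.1575):
  p=proj('scene',W(tx,.011,.018));q=((p-[160,130]+.5)*5-.5).astype(int);cv2.circle(im,tuple(int(i) for i in q),4,(0,0,255),-1)
for ty in (-.057,-.001):
 for tx in(.05,.14):
  p=proj('scene',W(tx,ty,0));q=((p-[160,130]+.5)*5-.5).astype(int);cv2.circle(im,tuple(int(i) for i in q),4,(0,255,0),-1)
cv2.imwrite('pics/s14c.png',im)"
```

```text
[0.67839589 0.01249398 0.134     ] 0.15658057062776085 0.00817878533799882
[0.54349233 0.02664546 0.137     ] 0.020955634189975095 0.010512895122855956
```

View pics/s14c.png

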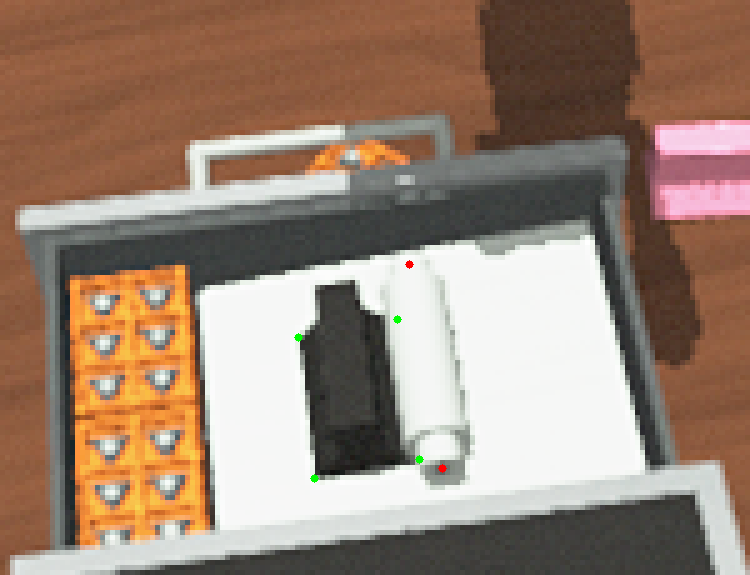

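View pics/t14b.png

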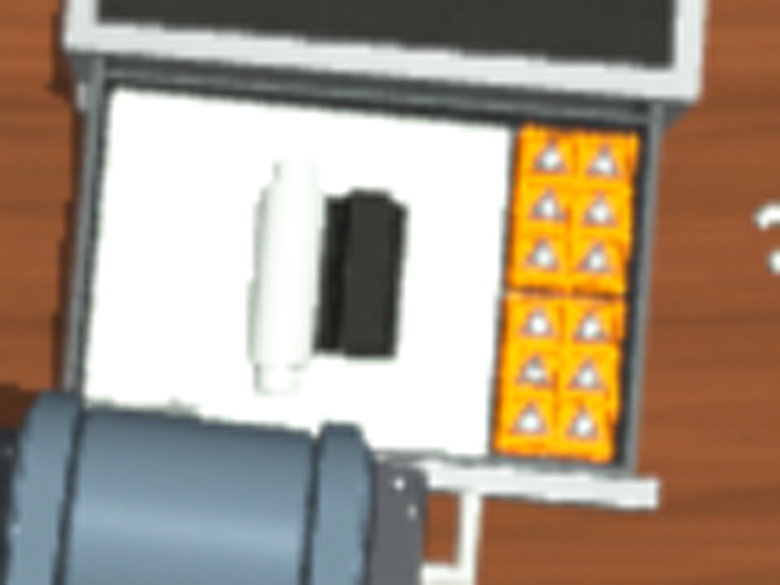

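Emit:
play_rows:
  fingers: [120,120,120,120,120,120,120,120,120,120]
  linear:
    - [0,0,0]
    - [0,0,0]
    - [0,0,0]
    - [0,0,0]
    - [0,0,0]
    - [0,0,0]
    - [0,0,0]
    - [0,0,0]
    - [0,0,0]
    - [0,0,0]
  rot:
    - [0,0,0]
    - [0,0,0]
    - [0,0,0]
    - [0,0,0]
    - [0,0,0]
    - [0,0,0]
    - [0,0,0]
    - [0,0,0]
    - [0,0,0]
    - [0,0,0]

```text
time_s: 24.4
position: [0.4683, 0.0629, 0.3276]
tcp_rot: [[-0.996, 0.088, 0.0], [0.088, 0.996, 0.0], [-0.0, 0.0, -1.0]]
force: [-0.3, 0.1, -0.2]
opening: 0.532
```

```bash
python3 -c "
from h import *
t=shot('top','t16');a=cv2.imread('pics/t14.png');d=cv2.absdiff(a,t)[140:230,225:345];print(d.max(),d.mean())
print(bot.hand_in())"
```

```text
26 0.3528395061728395
the job is handed in; nothing more can be done
None
```

I handed the job in at about 24.5 s. By my last checks the whole task is done, but no verdict came back.

- **Drawer:** I pulled it about 0.195 m by the handle on top of any initial opening, so it is past the 0.17 m needed. It still stood open in the last pictures.
- **Chock:** the black chock stands upright along the slide at about x = 95 mm, y = -29 mm in the tray frame, released before I touched the shaft.
- **Shaft:** I laid it on the tray about 69 mm uphill of the chock's middle and let it go, and it rolled against the chock. It now rests along the slide at about x = 89 mm, y = 9 mm, roughly 39 mm from the chock's middle.
- **At rest:** pictures about 1 s apart showed no visible movement in the drawer, and the arm was clear of everything. The spare case, oil bottle and spanner showed no visible shift, though the arm partly hid the spare case in the last top view.

**One disagreement:** the chock met the tray with the tool about 4–7 mm higher than I had computed. I put this down to gripping the chock a little lower than assumed and to noise in the measured height. The pictures after release showed it sitting flat.

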